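# Run the fingertips along the sprung balls of an infeed beam

## Task

Check the sprung steel balls in the dark oak infeed beam: with closed fingertips, stroke lightly along the row from the hinge end to the other end, in one pass that stays down close to the wood between the balls, so that each ball in turn visibly dips and springs back. Finish clear of the beam. Only touch it: do not lift, tip or shove the beam, do not press hard, and leave the hammer, jar, hard hat and box of hinges where they are.

Things in the scene. Friction and masses are not known exactly. Their poses are not given: they have to be found in the camera images.
- beam: Loose dark oak beam on the bench, any yaw, 360 (x) x 80 (y) x 60 (z) mm, about 1.4 kg. Origin: centre of its underside; x along its length, z up; wood top at z = 60 mm. A brass hinge leaf 45 x 60 x 3 mm is screwed flat on top at the +x end (x = 133 to 178 mm, knuckle at 181 mm, z up to 64 mm); the other end is bare. Four sprung steel balls in a row along y = 0 at x = +90, +30, -30, -90 mm.
- ball1 (a joint): The first ball from the hinge end, at x = 90, y = 0 mm on the beam: a smooth dome 35 mm across (part of a 56 mm ball) in a flat dark ring, crown 6 mm above the wood (beam z = 66 mm). Value: depth pressed, 0 (up) to 0.006 m (flush with the wood). 1.5 N starts it, 4.5 N holds it fully down; springs back by itself. Tips passing 3 mm above the wood press it down.
- ball2 (a joint): The second ball from the hinge end, at x = 30, y = 0 mm on the beam: a smooth dome 35 mm across (part of a 56 mm ball) in a flat dark ring, crown 6 mm above the wood (beam z = 66 mm). Value: depth pressed, 0 (up) to 0.006 m (flush with the wood). 1.5 N starts it, 4.5 N holds it fully down; springs back by itself. Tips passing 3 mm above the wood press it down.
- ball3 (a joint): The third ball from the hinge end, at x = -30, y = 0 mm on the beam: a smooth dome 35 mm across (part of a 56 mm ball) in a flat dark ring, crown 6 mm above the wood (beam z = 66 mm). Value: depth pressed, 0 (up) to 0.006 m (flush with the wood). 1.5 N starts it, 4.5 N holds it fully down; springs back by itself. Tips passing 3 mm above the wood press it down.
- ball4 (a joint): The fourth ball from the hinge end, at x = -90, y = 0 mm on the beam: a smooth dome 35 mm across (part of a 56 mm ball) in a flat dark ring, crown 6 mm above the wood (beam z = 66 mm). Value: depth pressed, 0 (up) to 0.006 m (flush with the wood). 1.5 N starts it, 4.5 N holds it fully down; springs back by itself. Tips passing 3 mm above the wood press it down.
- hammer: Steel lump hammer lying on the bench beside the beam, on the beam's -y side. Origin: on the bench midway along it; head 45 x 100 x 45 mm centred at x = +100 mm, with its length along y; wooden handle 28 mm thick to x = -144 mm. Leave alone.
- jar: Closed glass marmalade jar, 66 mm diameter, 95 mm tall, standing beside the beam on its +y side. Origin: centre of its underside. Leave alone.
- hat: Yellow hard hat, 270 mm across the brim, 148 mm high, on the bench far to the robot's left. Origin: centre of its underside. Leave alone.
- hinge_box: Open cardboard box of brass hinges, 140 x 100 x 55 mm, far to the robot's right. Origin: centre of its underside. Leave alone.

How it is judged:
By the outcome, as a careful person would: the job done as asked, in the order asked, and still so for the second after the job is handed in, with the robot touching nothing.
It also fails if it takes over 40 s, if anything falls off the work surface, if the arm or the gripper's body presses on something with over 40 N, if the wrist force passes 120 N, or if a joint passes its speed limit or range.

## Robot

A 6-joint arm with a two-finger parallel gripper is mounted at the origin on the work surface. World frame = base frame: x ahead of the robot, y to its left, z up, the work surface at z = 0. Lengths are in m, angles in degrees, forces in N, time in s.
With the tool pointing down it reaches from about 0.275 to 0.725 m from the base axis. Payload 5.6 kg.
Tool frame: the origin (TCP) lies between the finger pads, 19 mm behind the fingertips; this is the grasp point; z points along the fingers, y is the line along which they close (so a half turn about z gives the same grasp; the last joint's range is limited). The gripper opens to 85 mm and grips with 20 to 120 N. Pads are 22 mm wide; open, the fingers measure 114 mm over their backs; the gripper's body (76 mm by 85 mm) begins 54 mm behind the grasp point. The pads swing forward as they close: fully open they stand 13 mm farther back than shut.
Start: joints at [-59.209, 14.616, 6.199, 0, -81.583, -16.306], TCP at [0.138, -0.533, 0.25] pointing down, gripper open.
Joint ranges: [-168.99, 168.99], [-69.2, 112.95], [-62.41, 85.93], [-164.36, 98.24], [-168.68, -3.75], [-174.98, 174.98]. Speed limits (degrees/s): [147.25, 147.25, 180, 180, 180, 180].

## Interface

Orientations are given as [roll, pitch, yaw] about the fixed x, y, z axes, in that order (R = Rz(yaw) Ry(pitch) Rx(roll)).
In Python, from workcell import manip gives the robot as it stands.
- The arm moves only by the tool apply_moves, never from a script. Its argument "deltas" is a list of rows, each an object of numbers: "claw": the closure, from 0 (fully open) to 1 (shut); "x", "y", "z": the shift along the tool's x, y, z in cm; "yaw": the turn about the tool's z in rad. A call has 1 to 8 rows; each row shifts and turns the commanded pose from where the row before left it, along the tool's axes as they then stand; what a row does not reach is not made up. A row lasts 1/10 s, in which the tool goes at most 50 mm and 8.59 degrees, less where a joint would pass 70% of its speed; a pose out of reach is approached as far as the arm can. A call with a gripper value outside its range is refused whole. The fingers move at their own pace and stop on an object; the grip force is fixed at half the most. Time passes only in rows, so rows that do not move let the fingers close. It gives the time, the measured TCP pose, the force, the opening and the grip force at its end, in the units of the state.
- manip.get_obs(): the state, without advancing time (a new reading comes with each control period).
- manip.get_image(name): name is "side" or "top"; returns (picture, depth): 384x512x3 uint8, blue, green, red; 384x512 float32, m along the optical axis (not along the pixel's ray), 0 where there is no reading.
- manip.camera_info(name): a dict with "vfov" (degrees; the focal length in pixels is half the picture's height over the tangent of half this angle, whatever the lens; pixels are square), "cx", "cy" (the principal point, pixels), "view" (4x4, takes a point from world to camera coordinates). Camera axes: x right, y down, z forward; pixel columns grow to the right and rows downward; lengths in m; the calibration is good to about 2 mm. A picture is of the moment at which its call begins. camera_info takes no time and is no camera call.
- manip.sign_off(): hands the job in; it is judged then, once.
Trained networks look in the newest picture that a camera, given by its name, has taken for a name from the list of things; names that differ only in an ending like _2 or _b are one class to them, and where a whole thing is asked for, a point or a joint stands for the part that bears it (a point fixed in the world has none). Each returns a list of dicts, best first, with "conf" (0 to 1); they miss things now and then, are a little off and sometimes report something else, mostly with a low value. They report only what shows in the picture. A call takes as long as a camera call.
- manip.silhouettes(camera, target): "mask" (384x512 bool, what is visible of it) and "xy" ([column, row] in pixels, amid what is visible of it).
The state is a dict: "t": time; "q": joint angles; "qvel": joint speeds; "tau": joint torques, N m; "position": TCP position; "eef_rot": TCP orientation; "ft_force": force on the tool from outside, world axes, zero at the start; "wrist_torque": the same for the moment, N m; "grip_width": finger opening in m; "grasp_force": force on a finger pad.
Only numpy, scipy, OpenCV 4.12 (cv2) and the standard library are available. Lean on these libraries where they do the work, as an engineer would, in place of code of your own. Each camera call takes 0.05 s, during which the arm holds its last target. There are 200 camera calls.

## Working session

There is one attempt and no reset: what is moved stays moved. The work goes in short steps, Python scripts to look and compute and a tool call to move; the robot and the scene stay as the last step left them, time stands still between calls to the robot, and variables do not carry over. Pictures are saved under pics/ and viewed, at most 10 in all, crops included, and the job is handed in when it is done.

Besides the shell and the picture viewer there is one more tool, called after "Request:" by a JSON object that holds its "api" and its "payload", one argument or row to a line. apply_moves: Moves the arm, as the interface text tells. Its arguments: {"type":"object","properties":{"deltas":{"type":"array","items":{"type":"object","properties":{"claw":{"type":"number"},"x":{"type":"number"},"y":{"type":"number"},"z":{"type":"number"},"yaw":{"type":"number"}}}}},"required":["deltas"]}

```bash
mkdir -p pics; cat > h.py <<'E'
import numpy as np, cv2
from workcell import manip
def pts(cam, depth):
    i=manip.camera_info(cam); f=depth.shape[0]/2/np.tan(np.radians(i['vfov']/2))
    v,u=np.mgrid[:depth.shape[0],:depth.shape[1]]
    P=np.stack([(u-i['cx'])/f*depth,(v-i['cy'])/f*depth,depth,np.ones_like(depth)],-1)
    W=P@np.linalg.inv(np.array(i['view'])).T
    return W[...,:3]
E
python3 - <<'E'
from h import *
print(manip.get_obs())
ims=[]
for c in('top','side'):
    im,d=manip.get_image(c); ims.append(im); W=pts(c,d); np.save(c+'.npy',W)
    for t in('beam','ball1','hammer','jar','hat','hinge_box'):
        for r in manip.silhouettes(c,t)[:4]:
            m=r['mask']&(d>0); print(c,t,round(r['conf'],2),np.round(r['xy']),m.sum(),np.round(np.median(W[m],0),3),np.round(np.percentile(W[m][:,2],[5,95]),3))
            if t=='beam' and r['conf']>.5:
                w=W[m]; w=w[abs(w[:,2]-.06)<.004]; 
                if len(w)>50: print('rect',cv2.minAreaRect(w[:,:2].astype(np.float32)*1000),np.median(w[:,2]))
    cv2.imwrite(f'pics/{c}0.png',im)
E
```

```text
{'t': 0.0, 'q': array([-5.92100351e+01,  1.46540453e+01,  6.12986477e+00, -2.76233091e-02,
       -8.15841918e+01, -1.63054866e+01]), 'qvel': array([ 0.00694163, -0.06434659,  0.06199131, -0.015519  ,  0.00409324,
        0.08547438]), 'tau': array([-6.99687771e-04, -3.86627340e+01,  2.37936097e+01,  5.36494195e+00,
       -6.17752376e-03, -2.61891522e-06]), 'position': array([ 0.13749585, -0.53204921,  0.24907987]), 'eef_rot': array([ 1.79888316e+02, -4.20735712e-03, -1.65519586e+02]), 'ft_force': array([ 0.01429677, -0.34339445, -1.18380144]), 'wrist_torque': array([ 0.00226376, -0.02911712, -0.04294837]), 'grasp_force': 0.0, 'grip_width': 0.08525313464528493}
top beam 0.56 [278. 196.] 1795 [ 0.562 -0.075  0.061] [0.054 0.067]
rect ((565.8033447265625, -74.98726654052734), (79.53203582763672, 365.8827819824219), 85.7889175415039) 0.06017529956637735
top ball1 0.63 [275. 186.] 25 [ 0.599 -0.079  0.064] [0.058 0.069]
top ball1 0.62 [274. 169.] 59 [ 0.657 -0.081  0.062] [0.056 0.068]
top ball1 0.6 [274. 216.] 33 [ 0.479 -0.068  0.064] [0.058 0.069]
top hammer 0.88 [231. 202.] 589 [0.5
[... 271 characters left out ...]
 0.097] [0.005 0.146]
top hinge_box 0.9 [391. 219.] 1035 [ 0.459 -0.54   0.039] [0.014 0.055]
top hinge_box 0.73 [278. 186.] 47 [ 0.599 -0.079  0.063] [0.057 0.069]
side beam 0.85 [267. 185.] 2398 [ 0.562 -0.044  0.051] [0.003 0.062]
rect ((567.2216186523438, -72.25999450683594), (86.92684936523438, 364.8674621582031), 85.32910919189453) 0.059044288047743976
side hammer 0.68 [267. 221.] 838 [0.524 0.121 0.032] [0.01  0.045]
side jar 0.7 [260. 165.] 320 [ 0.604 -0.174  0.066] [0.031 0.095]
side hat 0.61 [298. 330.] 8370 [0.371 0.636 0.075] [0.005 0.142]
side hinge_box 0.89 [305. 134.] 699 [ 0.463 -0.515  0.036] [0.002 0.053]
side hinge_box 0.4 [268. 218.] 891 [0.528 0.12  0.031] [0.007 0.045]
```

```bash
python3 - <<'E'
from h import *
a=cv2.imread('pics/top0.png')[140:270,190:350]; b=cv2.imread('pics/side0.png')[130:260,190:350]
cv2.imwrite('pics/c0.png',np.hstack([cv2.resize(x,None,fx=2.5*2,fy=5,interpolation=3)[:, :] for x in(a,)]))
cv2.imwrite('pics/c0.png',np.vstack([cv2.resize(x,(369,300),interpolation=3) for x in(a,b)]))
W=np.load('top.npy')
im,d=manip.get_image('top')
m=(W[...,2]>.055)&(W[...,2]<.072)&(abs(W[...,0]-.565)<.2)&(abs(W[...,1]+.075)<.07)
w=W[m]; r=cv2.minAreaRect(w[:,:2].astype(np.float32)*1000); print(r)
# local profile along axis
c=np.array(r[0])/1000; 
e=np.array([np.cos(np.radians(r[2]-90)),np.sin(np.radians(r[2]-90))]); 
s=(w[:,:2]-c)@e; q=(w[:,:2]-c)@[-e[1],e[0]]
for a in np.arange(-.19,.19,.01):
    k=(s>=a)&(s<a+.01); k2=k&(abs(q)<.008)
    if k.any(): print(round(a+.005,3),k.sum(),'mid z',np.round(w[k2][:,2].mean()*1000,1),'off z',np.round(w[k&(abs(q)>.022)&(abs(q)<.036)][:,2].mean()*1000,1),'qrange',np.round(np.percentile(q[k],[2,98])*1000))
for i in range(3):
  for t in('ball1','ball2','ball3','ball4'):
    for r in manip.silhouettes('top',t)[:4]:
      if i==0:print(t,round(r['conf'],2),np.round(W[r['mask']].mean(0),4))
E
```

```text
((565.8211059570312, -75.05773162841797), (79.73432922363281, 365.878662109375), 85.87751007080078)
-0.185 12 mid z 61.3 off z 67.2 qrange [-26.  15.]
-0.175 47 mid z 61.5 off z 62.2 qrange [-38.  36.]
-0.165 50 mid z 62.0 off z 62.0 qrange [-38.  37.]
-0.155 49 mid z 64.8 off z 62.4 qrange [-37.  37.]
-0.145 52 mid z 64.8 off z 62.2 qrange [-37.  38.]
-0.135 48 mid z 62.2 off z 60.7 qrange [-33.  38.]
-0.125 45 mid z 63.6 off z 60.3 qrange [-36.  39.]
-0.115 50 mid z 60.2 off z 59.5 qrange [-36.  39.]
-0.105 49 mid z 63.4 off z 60.2 qrange [-39.  40.]
-0.095 49 mid z 63.0 off z 61.2 qrange [-39.  36.]
-0.085 49 mid z 64.9 off z 60.4 qrange [-39.  37.]
-0.075 48 mid z 63.5 off z 60.5 qrange [-38.  37.]
-0.065 43 mid z 62.2 off z 60.6 qrange [-38.  35.]
-0.055 45 mid z 61.5 off z 60.5 qrange [-37.  38.]
-0.045 45 mid z 61.9 off z 61.8 qrange [-37.  39.]
-0.035 45 mid z 62.6 off z 61.0 qrange [-36.  36.]
-0.025 48 mid z 64.9 off z 62.1 qrange [-36.  40.]
-0.015 44 mid z 62.5 off z 60.3 qrange [-39.  36.]
-0.005 44 mid z 62.8 off z 61.1 qrange [-39.  37.]
0.005 47 mid z 60.5 off z 61.0 
[... 745 characters left out ...]
60.6 qrange [-37.  36.]
0.165 37 mid z 62.3 off z 60.6 qrange [-36.  37.]
0.175 41 mid z 61.9 off z 60.5 qrange [-37.  38.]
0.185 7 mid z nan off z 59.2 qrange [-39.  33.]
ball1 0.56 [ 0.5313 -0.0721  0.1036]
ball1 0.52 [ 0.6566 -0.0826  0.062 ]
ball1 0.49 [ 0.5868 -0.0743  0.1253]
ball2 0.56 [ 0.5313 -0.0721  0.1036]
ball2 0.52 [ 0.6566 -0.0826  0.062 ]
ball2 0.49 [ 0.5868 -0.0743  0.1253]
ball3 0.56 [ 0.5313 -0.0721  0.1036]
ball3 0.52 [ 0.6566 -0.0826  0.062 ]
ball3 0.49 [ 0.5868 -0.0743  0.1253]
ball4 0.56 [ 0.5313 -0.0721  0.1036]
ball4 0.52 [ 0.6566 -0.0826  0.062 ]
ball4 0.49 [ 0.5868 -0.0743  0.1253]<stdin>:15: RuntimeWarning: Mean of empty slice.
  ret = ret.dtype.type(ret / rcount)
```

View pics/c0.png

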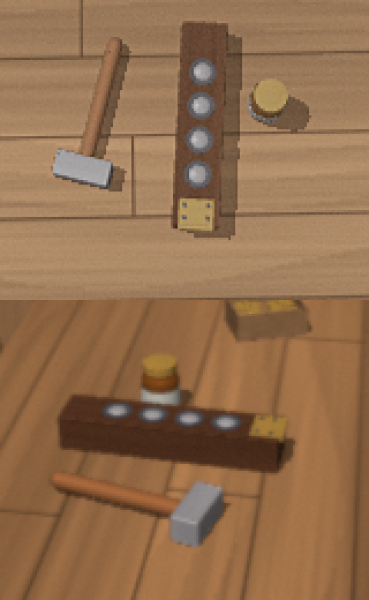

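Request:
{"api": "apply_moves", "payload": {
  "deltas": [
    {"claw":1,"yaw":0.108},
    {"claw":1,"yaw":0.108},
    {"claw":1,"yaw":0.108},
    {"claw":1,"x":-2,"y":3.5},
    {"claw":1,"x":-2,"y":3.5},
    {"claw":1,"x":-2,"y":3.5},
    {"claw":1,"x":-2,"y":3.5},
    {"claw":1,"x":-2,"y":3.5}
  ]
}}

```text
$.deltas[0]: bad value
```

Request:
{"api": "apply_moves", "payload": {
  "deltas": [
    {"claw":1,"x":-2,"y":3.5},
    {"claw":1,"x":-2,"y":3.5},
    {"claw":1,"x":-2,"y":3.5},
    {"claw":1,"x":-2,"y":3.5,"z":2},
    {"claw":1,"x":-2,"y":3.5,"z":2},
    {"claw":1,"x":-2,"y":3.5,"z":2},
    {"claw":1,"x":-2,"y":3.5,"z":2},
    {"claw":1}
  ]
}}

```text
$.deltas[0]: bad value
```

Request:
{"api": "apply_moves", "payload": {
  "deltas": [
    {"claw":1,"x":0,"y":0,"z":0,"yaw":0.108},
    {"claw":1,"x":0,"y":0,"z":0,"yaw":0.108},
    {"claw":1,"x":0,"y":0,"z":0,"yaw":0.108},
    {"claw":1,"x":-2,"y":3.5,"z":0,"yaw":0},
    {"claw":1,"x":-2,"y":3.5,"z":0,"yaw":0},
    {"claw":1,"x":-2,"y":3.5,"z":0,"yaw":0},
    {"claw":1,"x":-2,"y":3.5,"z":0,"yaw":0},
    {"claw":1,"x":-2,"y":3.5,"z":0,"yaw":0}
  ]
}}

```text
t: 2.15
position: [0.2503, -0.3637, 0.2501]
eef_rot: [-180.0, 0.0, 175.9]
ft_force: [1.7, -0.5, 0.4]
grip_width: 0.0002
grasp_force: 0.0
```

Request:
{"api": "apply_moves", "payload": {
  "deltas": [
    {"claw":1,"x":-2.2,"y":3.9,"z":0,"yaw":0},
    {"claw":1,"x":-2.2,"y":3.9,"z":0,"yaw":0},
    {"claw":1,"x":-2.2,"y":3.9,"z":0,"yaw":0},
    {"claw":1,"x":-2.2,"y":3.9,"z":0,"yaw":0},
    {"claw":1,"x":-2.2,"y":3.9,"z":2,"yaw":0},
    {"claw":1,"x":-2.2,"y":3.9,"z":2,"yaw":0},
    {"claw":1,"x":-2.2,"y":3.9,"z":2,"yaw":0},
    {"claw":1,"x":-2.2,"y":3.75,"z":2,"yaw":0}
  ]
}}

```text
t: 2.95
position: [0.4482, -0.066, 0.1696]
eef_rot: [180.0, 0.1, 176.0]
ft_force: [0.8, -1.1, -0.2]
grip_width: 0.0001
grasp_force: 0.0
```

Request:
{"api": "apply_moves", "payload": {
  "deltas": [
    {"claw":1,"x":0,"y":0,"z":2,"yaw":0},
    {"claw":1,"x":0,"y":0,"z":2,"yaw":0},
    {"claw":1,"x":0,"y":0,"z":1,"yaw":0},
    {"claw":1,"x":0,"y":0,"z":0.8,"yaw":0},
    {"claw":1,"x":0,"y":0,"z":0,"yaw":0}
  ]
}}

```text
t: 3.45
position: [0.4471, -0.0682, 0.1116]
eef_rot: [-180.0, -0.1, 175.9]
ft_force: [0.2, -0.1, 0.4]
grip_width: -0.0001
grasp_force: 0.0
```

```bash
python3 - <<'E'
from h import *
o=manip.get_obs(); print(o['t'],np.round(o['position'],4),np.round(o['eef_rot'],2),np.round(o['ft_force'],2))
ims=[]
for c in('side','top'):
    im,d=manip.get_image(c); W=pts(c,d); np.save(c+'1.npy',W)
    i=manip.camera_info(c); f=192/np.tan(np.radians(i['vfov']/2))
    p=np.array(i['view'])@np.r_[o['position']+[0,0,-.019],1]; u,v=int(i['cx']+f*p[0]/p[2]),int(i['cy']+f*p[1]/p[2]); print(c,u,v,p[2]/f*1000,'mm/px')
    ims.append(cv2.resize(im[v-40:v+25,u-55:u+45],(800,520) if 0 else (400,260),interpolation=cv2.INTER_CUBIC))
    # points near the finger column
    k=np.linalg.norm(W[...,:2]-o['position'][:2],axis=-1)<.025
    print(np.round(np.sort(W[k][:,2])[:200:5],3)[:40] if c=='side' else '')
cv2.imwrite('pics/c1.png',np.vstack(ims))
E
```

```text
3.45 [ 0.4471 -0.0682  0.1116] [-1.7999e+02 -5.0000e-02  1.7589e+02] [ 0.24 -0.13  0.37]
side 296 175 3.6147650681036496 mm/px
[0.054 0.055 0.056 0.056 0.058 0.058 0.059 0.059 0.059 0.06  0.061 0.061
 0.062 0.062 0.064 0.092 0.098 0.1   0.104 0.107 0.11  0.113 0.116 0.119
 0.122 0.124 0.136 0.151 0.159 0.163 0.169 0.172 0.178 0.186 0.19  0.192
 0.194 0.2   0.254 0.261]
top 275 222 3.8668198349023815 mm/px
```

View pics/c1.png

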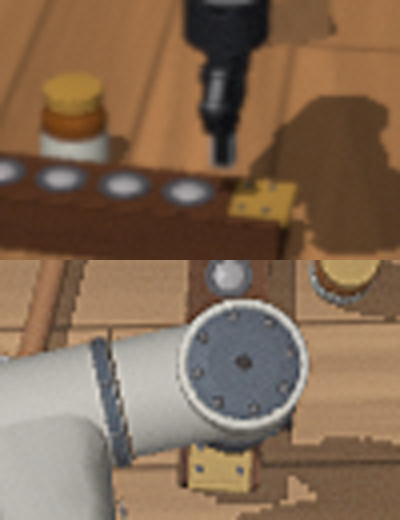

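Request:
{"api": "apply_moves", "payload": {
  "deltas": [
    {"claw":1,"x":0,"y":0.2,"z":1.2,"yaw":0},
    {"claw":1,"x":0,"y":0,"z":0.8,"yaw":0},
    {"claw":1,"x":0,"y":0,"z":0.6,"yaw":0},
    {"claw":1,"x":0,"y":0,"z":0.4,"yaw":0},
    {"claw":1,"x":0,"y":0,"z":0,"yaw":0}
  ]
}}

```text
t: 4.05
position: [0.4473, -0.066, 0.0817]
eef_rot: [-180.0, -0.0, 175.9]
ft_force: [-0.4, 0.2, 0.1]
grip_width: -0.0003
grasp_force: 0.0
```

```bash
python3 - <<'E'
from h import *
P=[];F=[]
for k in range(16):
    im,d=manip.get_image('side'); o=manip.get_obs(); P.append(o['position']);F.append(o['ft_force'])
    if k==0: s=0
    s=s+im.astype(float)
print(o['t'],np.mean(P,0).round(4),np.std(P,0).round(4),np.mean(F,0).round(2),np.std(F,0).round(2))
cv2.imwrite('pics/s2.png',cv2.resize((s/16).astype(np.uint8)[130:210,225:335],(770,560),interpolation=cv2.INTER_CUBIC))
E
```

```text
4.85 [ 0.4477 -0.0659  0.0821] [0.0001 0.     0.0001] [ 0.01 -0.17  0.18] [0.41 0.34 0.63]
```

View pics/s2.png

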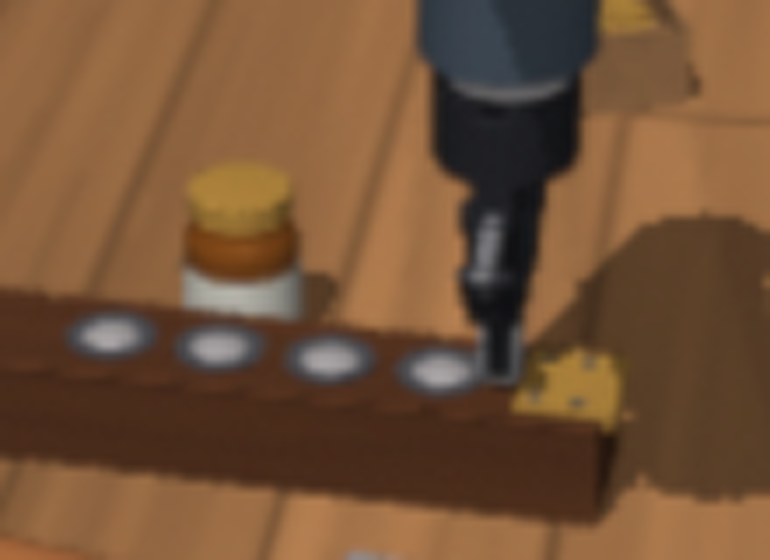

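Request:
{"api": "apply_moves", "payload": {
  "deltas": [
    {"claw":1,"x":-0.75,"y":0,"z":0.05,"yaw":0},
    {"claw":1,"x":-0.75,"y":0,"z":0,"yaw":0},
    {"claw":1,"x":-0.75,"y":0,"z":0,"yaw":0},
    {"claw":1,"x":-0.75,"y":0,"z":0,"yaw":0}
  ]
}}

```text
t: 5.25
position: [0.4781, -0.0682, 0.0815]
eef_rot: [-180.0, -0.0, 175.9]
ft_force: [-1.7, -0.3, 1.4]
grip_width: 0.0001
grasp_force: 1.2
```

```bash
cat > avg.py <<'E'
from h import *
P=[];F=[];s=0
for k in range(8):
    im,d=manip.get_image('side'); o=manip.get_obs(); P.append(o['position']);F.append(o['ft_force']); s=s+im.astype(float)
print(o['t'],np.mean(P,0).round(4),np.mean(F,0).round(2))
cv2.imwrite('pics/s_%03d.png'%(o['t']*10),cv2.resize((s/8).astype(np.uint8)[130:210,225:335],(770,560),interpolation=cv2.INTER_CUBIC))
E
python3 avg.py
```

```text
5.65 [ 0.4788 -0.0681  0.0819] [ 1.56 -0.48  2.28]
```

Request:
{"api": "apply_moves", "payload": {
  "deltas": [
    {"claw":1,"x":0,"y":0,"z":0.08,"yaw":0},
    {"claw":1,"x":0,"y":0,"z":0,"yaw":0}
  ]
}}

```text
t: 5.85
position: [0.4778, -0.0679, 0.0809]
eef_rot: [180.0, 0.1, 175.9]
ft_force: [3.5, 0.6, 1.9]
grip_width: -0.0002
grasp_force: 1.3
```

```bash
python3 avg.py
```

```text
6.25 [ 0.4777 -0.0679  0.0808] [2.15 0.12 2.63]
```

```bash
ls pics/s_*; python3 - <<'E'
import cv2,numpy as np
a=cv2.imread('pics/s2.png')[250:480,300:620]
import glob
l=[a]+[cv2.imread(p)[250:480,300:620] for p in sorted(glob.glob('pics/s_*'))[-1:]]
cv2.imwrite('pics/v3.png',np.hstack(l))
E
```

```text
pics/s_056.png
pics/s_062.png
```

View pics/v3.png

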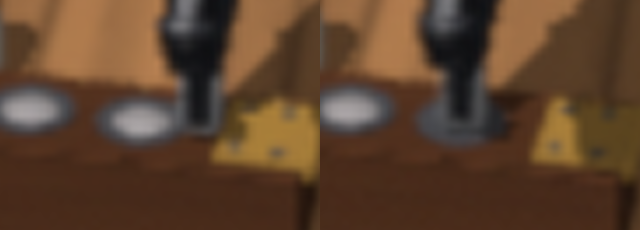

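Request:
{"api": "apply_moves", "payload": {
  "deltas": [
    {"claw":1,"x":-0.75,"y":0,"z":-0.03,"yaw":0},
    {"claw":1,"x":-0.75,"y":0,"z":0,"yaw":0},
    {"claw":1,"x":-0.75,"y":0,"z":0,"yaw":0},
    {"claw":1,"x":-0.75,"y":0,"z":0,"yaw":0}
  ]
}}

```text
t: 6.65
position: [0.508, -0.0702, 0.0805]
eef_rot: [180.0, -0.0, 175.9]
ft_force: [0.3, 0.0, -0.5]
grip_width: -0.0001
grasp_force: 0.0
```

```bash
python3 avg.py
```

```text
7.05 [ 0.5077 -0.0702  0.0807] [0.15 0.23 0.17]
```

Request:
{"api": "apply_moves", "payload": {
  "deltas": [
    {"claw":1,"x":-0.75,"y":0,"z":0,"yaw":0},
    {"claw":1,"x":-0.75,"y":0,"z":0,"yaw":0},
    {"claw":1,"x":-0.75,"y":0,"z":0,"yaw":0},
    {"claw":1,"x":-0.75,"y":0,"z":0,"yaw":0},
    {"claw":1,"x":-0.75,"y":0,"z":0,"yaw":0},
    {"claw":1,"x":-0.75,"y":0,"z":0,"yaw":0},
    {"claw":1,"x":-0.75,"y":0,"z":0,"yaw":0},
    {"claw":1,"x":-0.75,"y":0,"z":0,"yaw":0}
  ]
}}

```text
t: 7.85
position: [0.5682, -0.0744, 0.0808]
eef_rot: [180.0, 0.0, 175.9]
ft_force: [-0.7, 0.3, -0.3]
grip_width: -0.0
grasp_force: 0.0
```

```bash
python3 avg.py; python3 - <<'E'
import glob,cv2
p=sorted(glob.glob('pics/s_*'))[-1]; print(p); cv2.imwrite('pics/now.png',cv2.imread(p))
E
```

```text
8.25 [ 0.5676 -0.0744  0.0808] [0.07 0.23 0.09]
pics/s_082.png
```

View pics/now.png

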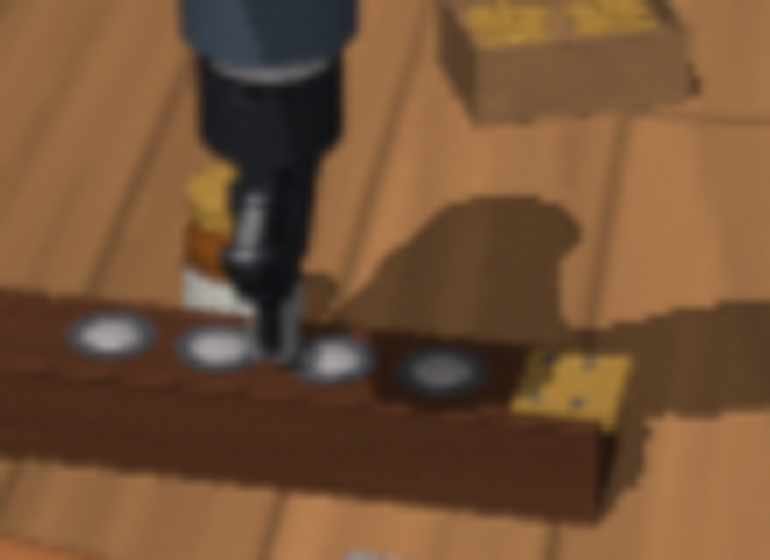

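The tips (275, 355) are midway between balls 2 and 3, and the beam's corners haven't moved. Balls 1 (440, 370) and 2 (330, 358) are up again, with ball 1 in shadow. I'll carry on along the row.

Request:
{"api": "apply_moves", "payload": {
  "deltas": [
    {"claw":1,"x":-0.75,"y":0,"z":0,"yaw":0},
    {"claw":1,"x":-0.75,"y":0,"z":0,"yaw":0},
    {"claw":1,"x":-0.75,"y":0,"z":0,"yaw":0},
    {"claw":1,"x":-0.75,"y":0,"z":0,"yaw":0},
    {"claw":1,"x":-0.75,"y":0,"z":0,"yaw":0},
    {"claw":1,"x":-0.75,"y":0,"z":0,"yaw":0},
    {"claw":1,"x":-0.75,"y":0,"z":0,"yaw":0},
    {"claw":1,"x":-0.75,"y":0,"z":0,"yaw":0}
  ]
}}

```text
t: 9.05
position: [0.6281, -0.0787, 0.0808]
eef_rot: [180.0, 0.0, 175.9]
ft_force: [0.1, -0.9, -1.2]
grip_width: -0.0002
grasp_force: 0.0
```

Request:
{"api": "apply_moves", "payload": {
  "deltas": [
    {"claw":1,"x":-0.75,"y":0,"z":0,"yaw":0},
    {"claw":1,"x":-0.75,"y":0,"z":0,"yaw":0},
    {"claw":1,"x":-0.75,"y":0,"z":0,"yaw":0},
    {"claw":1,"x":-0.75,"y":0,"z":0,"yaw":0}
  ]
}}

```text
t: 9.45
position: [0.6576, -0.081, 0.0812]
eef_rot: [-180.0, 0.0, 175.9]
ft_force: [-2.0, -0.1, 2.0]
grip_width: 0.0003
grasp_force: 1.2
```

Request:
{"api": "apply_moves", "payload": {
  "deltas": [
    {"claw":1,"x":-0.75,"y":0,"z":0,"yaw":0},
    {"claw":1,"x":-0.75,"y":0,"z":0,"yaw":0},
    {"claw":1,"x":-0.75,"y":0,"z":0,"yaw":0},
    {"claw":1,"x":-0.75,"y":0,"z":0,"yaw":0},
    {"claw":1,"x":-0.3,"y":0,"z":0,"yaw":0},
    {"claw":1,"x":0,"y":0,"z":0,"yaw":0}
  ]
}}

```text
t: 10.05
position: [0.6903, -0.0831, 0.0805]
eef_rot: [180.0, -0.0, 175.9]
ft_force: [0.2, -0.1, 0.4]
grip_width: 0.0001
grasp_force: 0.0
```

Now lift clear and back away.

Request:
{"api": "apply_moves", "payload": {
  "deltas": [
    {"claw":1,"x":0,"y":0,"z":-1,"yaw":0},
    {"claw":1,"x":0,"y":0,"z":-2,"yaw":0},
    {"claw":1,"x":0,"y":0,"z":-3,"yaw":0},
    {"claw":1,"x":1,"y":0,"z":-3,"yaw":0},
    {"claw":1,"x":2,"y":0,"z":-3,"yaw":0},
    {"claw":1,"x":2,"y":0,"z":-2,"yaw":0},
    {"claw":1,"x":0,"y":0,"z":0,"yaw":0},
    {"claw":1,"x":0,"y":0,"z":0,"yaw":0}
  ]
}}

```text
t: 10.85
position: [0.64, -0.0795, 0.2227]
eef_rot: [180.0, 0.1, 175.9]
ft_force: [0.4, 0.3, 0.0]
grip_width: 0.0003
grasp_force: 0.0
```

```bash
python3 avg.py; cp $(ls pics/s_*|tail -1) pics/end.png
```

```text
11.25 [ 0.64   -0.0796  0.2201] [0.16 0.16 0.07]
```

View pics/end.png

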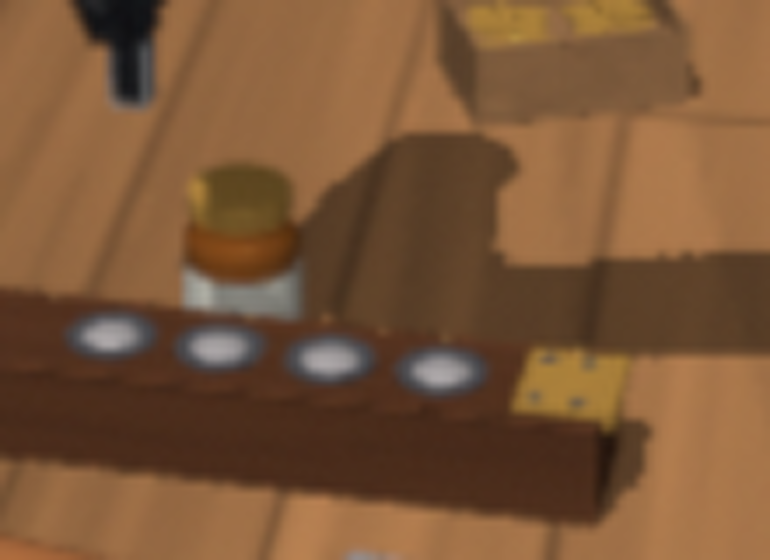

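The picture shows all four balls up (110, 335 to 440, 370), the beam and jar where they were, and the tips well clear at (130, 100).

```bash
python3 -c "
from workcell import manip; print(manip.sign_off())"
```

```text
the job is handed in; nothing more can be done
None
```

I stroked all four balls in one pass from the hinge end, pausing briefly on the way, with the tips about 2–3 mm above the wood; all four are up again, the beam did not visibly move and the arm finished clear, but I confirmed a press only on balls 1 and 4 (about 2–3 N), not on 2 and 3.

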